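# Start a self-tapping screw in the tester's hatch

## Robot

A 7-joint arm with a two-finger parallel gripper is mounted at the origin on the work surface. World frame = base frame: x ahead of the robot, y to its left, z up, the work surface at z = 0. Lengths are in m, angles in rad, forces in N, time in s.
With the tool pointing down it reaches from about 0.4 to 0.85 m from the base axis. Payload 4.5 kg.
Tool frame: the origin (TCP) lies midway between the tips of the shut fingers; the grasp point (between the pads) lies behind it (r.grip_point_offset is the z of the grasp point in the tool frame, in m); z points along the fingers, y is the line along which they close (so a half turn about z gives the same grasp; the last joint's range is limited). The gripper opens to 88 mm and grips with 3 to 60 N. Pads are 18 mm wide; open, the fingers measure 123 mm over their backs; the gripper's body (75 mm by 187 mm) begins 45 mm behind the grasp point.
Start: joints at [0.034, 0.689, -0.195, 1.565, 0.157, 0.902, -0.215], TCP at [0.625, 0, 0.239] pointing down, gripper open.
Joint ranges: [-3.01, 3.01], [-0.46, 2.08], [-1.47, 1.51], [0.13, 2.56], [-1, 4.14], [0.04, 2.09], [-2.66, 2.66]. Speed limits (rad/s): [2.57, 2.57, 3.14, 3.14, 3.14, 3.14, 3.14].

## Interface

Orientations are given as a unit quaternion [x, y, z, w].
In Python, from plant import r, optics, workorder gives the robot as it stands.
- The arm moves only by the shell command python3 -m creep 'ROWS' [FORCE]. ROWS is JSON, a list of rows, each an object of numbers: "grip": the gripper command: -1 is shut, 1 is fully open, values between are in proportion; "tx", "ty", "tz": the shift along the tool's x, y, z in cm; "spin": the turn about the tool's z in degrees. In form: [{"grip": .., "tx": .., "ty": .., "tz": .., "spin": ..}, ...]. A call has 1 to 8 rows; each row shifts and turns the commanded pose from where the row before left it, along the tool's axes as they then stand; what a row does not reach is not made up. A row lasts 1/12 s, in which the tool goes at most 41.7 mm and 7.16 degrees, less where a joint would pass 70% of its speed; a pose out of reach is approached as far as the arm can. A call with a gripper value outside its range is refused whole. The fingers move at their own pace and stop on an object; FORCE is the grip in N (left out, the last holds). Time passes only in rows, so rows that do not move let the fingers close. It gives the time, the measured TCP pose, the force, the opening and the grip force at its end, in the units of the state.
- r.get_state(): the state, without advancing time (a new reading comes with each control period).
- optics.snapshot(name): name is "scene" or "side" or "wrist"; returns (picture, depth): 420x560x3 uint8, red, green, blue; 420x560 float32, m along the optical axis (not along the pixel's ray), 0 where there is no reading.
- optics.get_calibration(name): a dict with "fx", "fy", "cx", "cy" (pixels), "extrinsics" (4x4, takes a point from world to camera coordinates). Camera axes: x right, y down, z forward; pixel columns grow to the right and rows downward; lengths in m; the calibration is good to about 2 mm. A picture is of the moment at which its call begins: read the wrist's pose just before it. get_calibration takes no time and is no camera call; for the wrist camera it gives the pose at the moment of the call.
- workorder.finish_job(): hands the job in; it is judged then, once.
The state is a dict: "clock": time; "q": joint angles; "qd": joint speeds; "joint_torque": joint torques, N m; "tool_pos": TCP position; "eef_rot": TCP orientation; "contact_force": force on the tool from outside, world axes, zero at the start; "moment": the same for the moment, N m; "opening": opening from 0.0 (shut) to 1.0 (fully open); "finger_force": force on a finger pad.
Only numpy, scipy, OpenCV 4.12 (cv2) and the standard library are available. Lean on these libraries where they do the work, as an engineer would, in place of code of your own. Each camera call takes 0.05 s, during which the arm holds its last target. There are 200 camera calls.

## Task

Take the big square-headed self-tapping screw out of its grey holder, stand it in the hole in the middle of the metal hatch on top of the red tester, and drive it by pushing down firmly while turning it clockwise, until its collar rests on the hatch all round. Push hard enough that the screw bites rather than slips, but never so hard that the sprung hatch is pushed nearly to the bottom of its gasket. Let go of the screw at the end and leave the other things on the bench as they are.

Things in the scene. Friction and masses are not known exactly. Their poses are not given: they have to be found in the camera images.
- screw_head (a point): Centre of the square head of the loose steel self-tapping screw (100 g; it starts upright in the holder). Its z axis runs up along the screw, its x and y axes are square to the head's flat sides. The head is 18 x 18 mm and 26 mm tall; under it is a round collar 28 mm across and 4 mm thick, and under that a shank 11 mm across and 28 mm long with a blunt tip. The head's underside is 13 mm below this point, the collar's underside 17 mm below it, the tip 45 mm below it
- screw_collar (a point): Centre of the underside of the screw's collar, on the screw's axis; z up along the screw. The hatch's hole has a pilot 24 mm deep: stood in it, the screw rests on its tip with the collar about 4 mm above the hatch. Each radian of thread cut takes the screw 1 mm deeper, so 3.2 to 4.2 rad (it also gives a little under the push) bring the collar down on the hatch
- rack_hole (a point): Centre of the mouth of the 14 mm wide through hole in the fixed grey holder block (66 x 66 x 34 mm) that the screw starts in, its collar resting on the holder's top
- hatch_hole (a point): Centre of the mouth of the 13 mm wide hole in the hatch, a bare metal plate 76 x 76 mm in the middle of the top of the fixed red tester (150 x 260 mm, 100 mm tall); x and y run along the tester's sides, z up. The hatch's top is 6 mm above the tester's top and moves down when pushed
- hatch (a joint): How far the hatch is pushed down on its sponge gasket, m; 0 as it lies. It gives about 1 mm for every 5 N and springs back. It must stay under 5 mm (25 N)
- thread (a joint): Angle of thread that the screw has cut in the hole, rad; 0 at the start, grows as the screw is turned clockwise (seen from above) while it is pushed down. With a push below about 9 to 11 N the screw mostly slips round and cuts next to nothing; 15 to 18 N is right. Turning back under load undoes it
- block: Bystander: loose flat black calibration block with a white face, 70 x 90 x 24 mm; origin at the centre of its underside
- bottle: Bystander: white bottle, 48 mm across, 120 mm tall; origin at the centre of its underside
- driver: Bystander: yellow screwdriver lying on the bench, 190 mm long
Things that resemble listed ones, but are neither listed nor needed, are in the scene too. Of the things shaped like the part that bears screw_head, the bare steel one is meant.

How it is judged:
On the way, in this order (a step that is already met when the one before it is completed fails the run):
1. the screw stands in the hatch's hole, its collar no more than 6 mm above the hatch (z of screw_collar in the frame of hatch_hole below 0.006 m and horizontal distance between screw_collar and hatch_hole below 0.003 m and angle between screw_head's own z axis and vertical below 0.15 rad), for 0.2 s.
2. the screw has bitten: 1 rad of thread is cut (value of joint thread above 1 rad), for 0.1 s.
At the end, for the whole second after the job is handed in: The screw stands upright (within 4 degrees) in the hatch's hole, at least 2.8 rad of thread cut, its collar within 1.5 mm of the hatch, at rest and released (z of screw_collar in the frame of hatch_hole below 0.0015 m and horizontal distance between screw_collar and hatch_hole below 0.003 m and angle between screw_head's own z axis and vertical below 0.07 rad and value of joint thread above 2.8 rad and linear speed of screw below 0.02 m/s); the robot touches nothing.
It fails at once if the hatch is pushed down more than 5 mm (pushed too hard) (value of joint hatch above 0.005 m).
It fails at once if a bystander (block, bottle or screwdriver) is moved more than 30 mm (distance of any of block, bottle, driver from where it was at the start of the episode above 0.03 m).
It also fails if it takes over 72 s, if anything falls off the work surface, if the arm or the gripper's body presses on something with over 40 N, if the wrist force passes 120 N, or if a joint passes its speed limit or range.

## Working session

There is one attempt and no reset: what is moved stays moved. The work goes in short steps, Python scripts to look and compute and a shell command to move; the robot and the scene stay as the last step left them, time stands still between calls to the robot, and variables do not carry over. Pictures are saved under pics/ and viewed, at most 11 in all, crops included, and the job is handed in when it is done.

```bash
ls; mkdir -p pics; python3 - <<'E'
from plant import r, optics
import cv2,numpy as np
s=r.get_state();print({k:np.round(v,3) for k,v in s.items()},r.grip_point_offset)
ims=[]
for n in("scene","side","wrist"):
    p,d=optics.snapshot(n);np.savez(f"pics/{n}0.npz",p=p,d=d,**{k:v for k,v in optics.get_calibration(n).items()})
    cv2.imwrite(f"pics/{n}0.png",p[:,:,::-1])
    c=optics.get_calibration(n);E=np.array(c['extrinsics']);print(n,c['fx'],c['cx'],c['cy'],np.round(-E[:3,:3].T@E[:3,3],3),np.round(E[2,:3],2))
E
```

```text
pics
{'clock': np.float64(0.0), 'q': array([ 0.034,  0.69 , -0.194,  1.566,  0.157,  0.902, -0.215]), 'qd': array([-0.001,  0.001, -0.001, -0.002, -0.   , -0.001, -0.001]), 'joint_torque': array([ 0.0000e+00, -5.2757e+01, -1.2670e+00, -1.5343e+01, -5.3000e-02,
        7.0000e-03,  0.0000e+00]), 'tool_pos': array([ 0.624, -0.   ,  0.238]), 'eef_rot': array([ 0.707,  0.707, -0.001, -0.001]), 'contact_force': array([ 1.349, -1.017, -0.145]), 'moment': array([ 0.002, -0.013, -0.041]), 'finger_force': np.float64(0.0), 'opening': np.float64(0.999)} -0.0187
scene 532.230504782643 275.45806710258046 205.70091762182457 [ 1.42  -0.269  0.963] [-0.7   0.2  -0.69]
side 489.24611991635754 290.193353510024 206.096115717052 [ 0.386 -0.975  0.662] [ 0.12  0.85 -0.52]
wrist 293.80199193936176 281.4527677741091 214.4456452566907 [0.625 0.08  0.384] [-0.   -0.31 -0.95]
```

View pics/scene0.png

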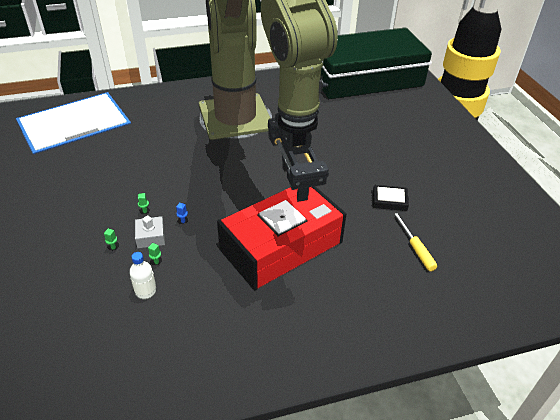

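View pics/side0.png

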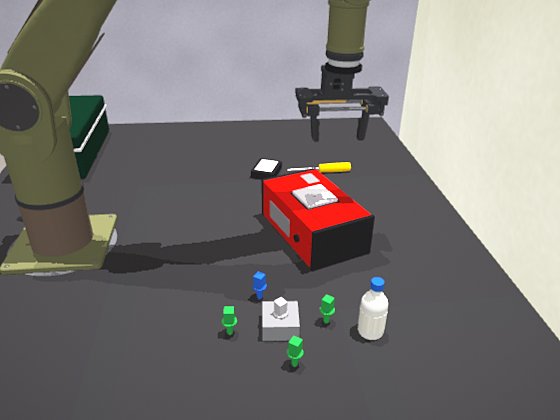

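The scene view shows the holder with the steel screw at (149,228). The lookalikes are three green screws at (143,203), (111,238) and (155,253), and a blue one at (182,212). Only the bare steel screw fits the description. The red tester's hatch is at (282,216), and in the side view the screw is at (281,308) and the hatch at (315,196). I'll confirm this with a crop and measure.

```bash
cat > h.py <<'E'
import numpy as np,cv2
def load(n): return dict(np.load(f"pics/{n}.npz"))
def world(c,u,v,d):
    E=c['extrinsics'];p=np.stack([(u-c['cx'])/c['fx']*d,(v-c['cy'])/c['fy']*d,d],-1)
    return (p-E[:3,3])@E[:3,:3]
def cloud(c):
    v,u=np.mgrid[:420,:560];return world(c,u,v,c['d'])
def plane(c,u,v,z):
    a=world(c,np.array(u,float),np.array(v,float),np.ones(np.shape(u)));E=c['extrinsics'];o=-E[:3,:3].T@E[:3,3]
    t=(z-o[2])/(a[...,2]-o[2]);return o+t[...,None]*(a-o)
E
python3 - <<'E'
from h import *
a=load('scene0');b=load('side0')
A=a['p'][190:260,95:195][:,:,::-1];B=b['p'][270:350,230:330][:,:,::-1];C=b['p'][165:225,280:350][:,:,::-1];D=a['p'][190:240,250:320][:,:,::-1]
f=lambda x:cv2.resize(x,(390,290),interpolation=cv2.INTER_CUBIC)
cv2.imwrite('pics/crop1.png',np.vstack([np.hstack([f(A),f(B)]),np.hstack([f(D),f(C)])]))
for n,c in(('scene',a),('side',b)):
    P=cloud(c);p=c['p'].astype(int);grey=(np.ptp(p,axis=2)<25)&(p.mean(2)>100)&(c['d']>0)
    X,Y,Z=P[...,0],P[...,1],P[...,2]
    m=grey&(Z>.09)&(Z<.12)&(X>.4)&(X<.8)&(abs(Y)<.25)
    k,l,st,ce=cv2.connectedComponentsWithStats(m.astype(np.uint8))
    for i in range(1,k):
        if st[i,4]>80:
            q=P[l==i];print(n,'hatch?',st[i],q.mean(0).round(4),np.median(q[:,2]).round(4),cv2.minAreaRect((q[:,:2]*1000).astype(np.float32)))
    for u,v in([(149,222),(149,240)] if n=='scene' else [(281,300),(281,310)]): print(P[v,u].round(4))
    v0,v1,u0,u1=(205,260,130,170) if n=='scene' else (285,345,255,305)
    q=P[v0:v1,u0:u1][grey[v0:v1,u0:u1]]
    print('z hist',np.histogram(q[:,2],bins=np.arange(0,.09,.005)))
    for lo,hi in((.028,.038),(.06,.068)):
        w=q[(q[:,2]>lo)&(q[:,2]<hi)]
        if len(w)>5: print(lo,len(w),w.mean(0).round(4),cv2.minAreaRect((w[:,:2]*1000).astype(np.float32)))
E
```

```text
scene hatch? [259 200  47  34 848] [ 0.5826 -0.0119  0.1056] 0.1058 ((578.8032836914062, -10.629684448242188), (81.05632781982422, 79.15673065185547), 20.167490005493164)
scene hatch? [310 204  20  13 143] [0.581  0.0812 0.1008] 0.1009 ((580.83251953125, 80.26207733154297), (28.716350555419922, 48.3011474609375), 20.31719207763672)
[ 0.4728 -0.311   0.056 ]
[ 0.5008 -0.3184  0.024 ]
z hist (array([ 31,  35,  36,  41,  45,  40, 319, 142,  18,  17,  15,  12,  36,
        15,   0,   0,   0]), array([0.   , 0.005, 0.01 , 0.015, 0.02 , 0.025, 0.03 , 0.035, 0.04 ,
       0.045, 0.05 , 0.055, 0.06 , 0.065, 0.07 , 0.075, 0.08 , 0.085]))
0.028 462 [ 0.4733 -0.3146  0.0337] ((465.700927734375, -314.4595642089844), (65.8343505859375, 75.95668029785156), 85.70236206054688)
0.06 51 [ 0.469  -0.3146  0.064 ] ((469.0699768066406, -314.8543701171875), (23.395755767822266, 19.289928436279297), 21.65099334716797)
side hatch? [303 174  15   9  85] [0.5816 0.0816 0.0984] 0.0984 ((580.9715576171875, 81.99805450439453), (27.627222061157227, 42.924278259277344), 14.223800659179688)
side hatch? [293 184  45  25 656] [ 0.5773 -0.0143  0.1031] 0.1036 ((578.6339111328125, -3.8032569885253906), (85.84264373779297, 96.22335052490234), 20.12811851501465)
[ 0.4668 -0.312   0.0624]
[ 0.4655 -0.3255  0.051 ]
z hist (array([ 57,  66,  62,  75,  77,  86, 707,  57,  27,  31,  26,  32,  75,
         0,   0,   0,   0]), array([0.   , 0.005, 0.01 , 0.015, 0.02 , 0.025, 0.03 , 0.035, 0.04 ,
       0.045, 0.05 , 0.055, 0.06 , 0.065, 0.07 , 0.075, 0.08 , 0.085]))
0.028 797 [ 0.465  -0.3226  0.0322] ((466.2329406738281, -315.7508239746094), (70.04891967773438, 64.64037322998047), 85.43987274169922)
0.06 75 [ 0.4653 -0.3173  0.062 ] ((465.4105529785156, -316.6130676269531), (18.83442497253418, 17.264266967773438), 30.739778518676758)
```

View pics/crop1.png

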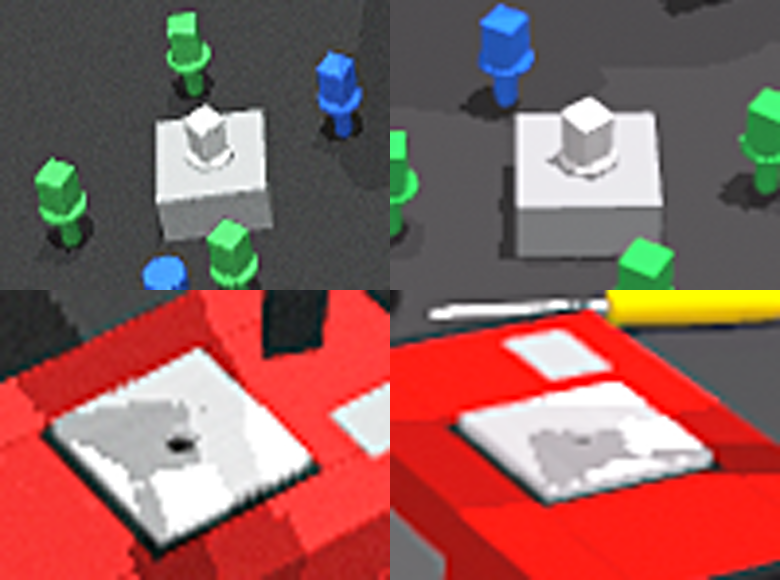

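The crop confirms the bare steel screw stands in the grey holder. Its head is near (0.466,-0.316), and the hatch hole is near (0.579,-0.012). I'm moving above the screw for a wrist view.

```bash
python3 -m creep '[{"grip":0,"tx":-3.9,"ty":-1.97,"tz":0},{"grip":0,"tx":-3.9,"ty":-1.97,"tz":0},{"grip":0,"tx":-3.9,"ty":-1.97,"tz":0},{"grip":0,"tx":-3.9,"ty":-1.97,"tz":0},{"grip":0,"tx":-3.9,"ty":-1.97,"tz":0},{"grip":0,"tx":-3.9,"ty":-1.97,"tz":0},{"grip":0,"tx":-3.9,"ty":-1.97,"tz":0},{"grip":0,"tx":-3.9,"ty":-1.97,"tz":0}]' 40
python3 -m creep '[{"grip":0},{"grip":0},{"grip":0},{"grip":0}]'
cat > snap.py <<'E'
import sys,cv2,numpy as np
from plant import r,optics
def snap(n,out):
    c=optics.get_calibration(n);s=r.get_state();p,d=optics.snapshot(n)
    np.savez(f"pics/{out}.npz",p=p,d=d,tp=s['tool_pos'],q=s['q'],**c);cv2.imwrite(f"pics/{out}.png",p[:,:,::-1]);return s
E
python3 - <<'E'
from snap import *
from h import *
s=snap('wrist','w1');print(s['clock'],s['tool_pos'],s['eef_rot'],s['q'].round(2),s['contact_force'])
c=load('w1');P=cloud(c);p=c['p'].astype(int);Z=P[...,2]
hsv=cv2.cvtColor(c['p'],cv2.COLOR_RGB2HSV)
near=(np.hypot(P[...,0]-.466,P[...,1]+.316)<.16)&(Z<.14)
for n,m in(('col',near&(hsv[...,1]>120)&(hsv[...,2]>60)&(Z>.025)),('top',near&(Z>.058)&(Z<.07)&(hsv[...,1]<60)),('block',near&(Z>.03)&(Z<.038)&(hsv[...,1]<60))):
    k,l,st,ce=cv2.connectedComponentsWithStats(m.astype(np.uint8))
    for i in range(1,k):
        if st[i,4]>25:
            q=P[l==i];print(n,st[i],q.mean(0).round(4),cv2.minAreaRect((q[:,:2]*1000).astype(np.float32)))
E
```

```text
0.15 [ 6.24529402e-01 -3.39592656e-05  2.38112162e-01] [ 7.07078229e-01  7.07134997e-01 -5.26694448e-04 -4.43383756e-04] [ 0.03  0.69 -0.19  1.57  0.16  0.9  -0.22] [ 0.55280038 -0.35654276  0.49059469]
col [227 376  19  18 275] [ 0.5557 -0.3021  0.0403] ((555.8497924804688, -303.9820556640625), (17.53350257873535, 26.558609008789062), 82.8703384399414)
block [157 368  45  26 942] [ 0.4678 -0.2993  0.0341] ((467.2409362792969, -304.3917236328125), (48.571983337402344, 67.58728790283203), 87.24392700195312)$[0]: bad value
$[0]: bad value
```

View pics/w1.png

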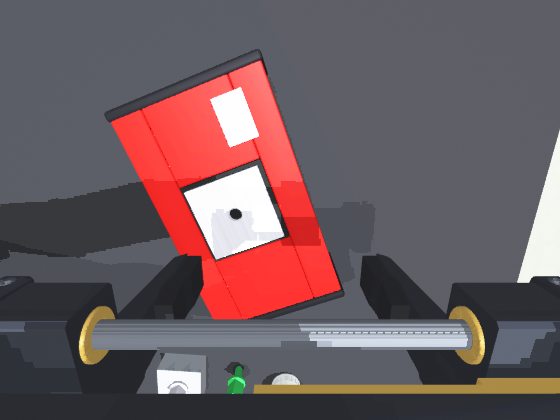

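The wrist view from the start pose shows the hatch with its hole at (236,214), and the holder with the screw partly visible at (180,388). The rows were refused, so I'm adding the missing spin key, and measuring the hole from this view.

```bash
python3 -m creep '[{"grip":0.0,"tx":-3.9,"ty":-1.97,"tz":0.0,"spin":0.0},{"grip":0.0,"tx":-3.9,"ty":-1.97,"tz":0.0,"spin":0.0},{"grip":0.0,"tx":-3.9,"ty":-1.97,"tz":0.0,"spin":0.0},{"grip":0.0,"tx":-3.9,"ty":-1.97,"tz":0.0,"spin":0.0},{"grip":0.0,"tx":-3.9,"ty":-1.97,"tz":0.0,"spin":0.0},{"grip":0.0,"tx":-3.9,"ty":-1.97,"tz":0.0,"spin":0.0},{"grip":0.0,"tx":-3.9,"ty":-1.97,"tz":0.0,"spin":0.0},{"grip":0.0,"tx":-3.9,"ty":-1.97,"tz":0.0,"spin":0.0}]' 40
python3 - <<'E'
from h import *
for n,bx in(('w1',(225,202,248,226)),('scene0',(276,208,290,222)),('side0',(300,185,330,205))):
    c=load(n);g=c['p'].mean(2)[bx[1]:bx[3],bx[0]:bx[2]];w=np.clip(120-g,0,None)
    if w.sum()==0: continue
    v,u=np.mgrid[bx[1]:bx[3],bx[0]:bx[2]]
    U,V=(u*w).sum()/w.sum(),(v*w).sum()/w.sum();print(n,U,V,plane(c,U,V,.106),cloud(c)[190:205,220:230,2].mean())
E
```

```text
clock: 0.87
tool_pos: [0.4735, -0.2991, 0.2387]
eef_rot: [0.707, 0.707, 0.0, -0.0]
contact_force: [0.4, -1.0, 0.2]
opening: 0.501
finger_force: 0.0
w1 235.2509409150682 213.56291660998502 [ 0.5788576  -0.00879786  0.106     ] 0.1076259459375027
scene0 281.7703198741479 216.35605663345575 [ 0.5826285  -0.01226341  0.106     ] 0.006634050468818069
side0 312.7712430092008 193.3653256359372 [ 0.57394595 -0.00799876  0.106     ] -0.002419863242111295
```

```bash
python3 - <<'E'
from snap import *
from h import *
s=snap('wrist','w2');print(s['clock'],s['tool_pos'],s['q'].round(2),s['contact_force'])
c=load('w2');P=cloud(c);Z=P[...,2]
hsv=cv2.cvtColor(c['p'],cv2.COLOR_RGB2HSV)
near=(np.hypot(P[...,0]-.466,P[...,1]+.316)<.17)&(Z<.14)
for n,m in(('col',near&(hsv[...,1]>120)&(hsv[...,2]>60)&(Z>.025)),('top',near&(Z>.058)&(Z<.07)&(hsv[...,1]<60)),('block',near&(Z>.03)&(Z<.038)&(hsv[...,1]<60)),('bottle',near&(Z>.08))):
    k,l,st,ce=cv2.connectedComponentsWithStats(m.astype(np.uint8))
    for i in range(1,k):
        if st[i,4]>25:
            q=P[l==i];print(n,st[i],q.mean(0).round(4),q[:,2].max().round(3),cv2.minAreaRect((q[:,:2]*1000).astype(np.float32)))
E
```

```text
0.8667 [ 0.4734794  -0.29908827  0.23872053] [ 0.62  0.61 -0.24  1.76  0.19  0.79  0.3 ] [ 0.40458136 -1.0189872   0.19548858]
col [234 118  24  24 113] [ 0.4347 -0.2295  0.0467] 0.059 ((430.76605224609375, -230.1695098876953), (22.74385643005371, 22.686473846435547), 55.37945556640625)
col [335 186  23  26 194] [ 0.5471 -0.3055  0.0417] 0.059 ((550.5689086914062, -308.5166320800781), (22.403610229492188, 21.246456146240234), 46.731895446777344)
col [188 194  25  25 486] [ 0.3759 -0.3173  0.0477] 0.06 ((374.8275146484375, -319.4279479980469), (23.169742584228516, 26.84087371826172), 9.808699607849121)
col [423 235  25  26 361] [ 0.6262 -0.3397  0.1159] 0.121 ((626.8314208984375, -340.8853759765625), (22.11444664001465, 14.239633560180664), 82.45826721191406)
col [277 256  21  28 305] [ 0.4797 -0.4003  0.0452] 0.06 ((481.6053161621094, -402.3659973144531), (22.783458709716797, 25.477659225463867), 59.76213073730469)
top [265 197  20  21 254] [ 0.4661 -0.3134  0.0634] 0.066 ((465.99847412109375, -314.1528015136719), (18.026697158813477, 18.0423526763916), 32.64491271972656)
top [394 209  32  34 207] [ 0.6158 -0.3301  0.0643] 0.07 ((617.0405883789062, -332.68994140625), (43.967830657958984, 15.475624084472656), 57.02559280395508)
block [247 118  11   9  33] [ 0.4406 -0.2209  0.032 ] 0.033 ((440.65435791015625, -220.6290283203125), (3.712672710418701, 14.139225006103516), 56.74290466308594)
block [ 248  172   57   56 2415] [ 0.466  -0.3123  0.0339] 0.038 ((465.8864440917969, -314.3201904296875), (66.4130859375, 66.09843444824219), 85.50052642822266)
block [386 203  27  31 105] [ 0.6154 -0.3298  0.034 ] 0.038 ((617.1217651367188, -332.6218566894531), (44.76234436035156, 15.35738468170166), 57.07717514038086)
bottle [ 405  219   43   42 1074] [ 0.6238 -0.338   0.0998] 0.122 ((622.6360473632812, -339.90155029296875), (38.01902389526367, 22.81610107421875), 82.45826721191406)
```

View pics/w2.png

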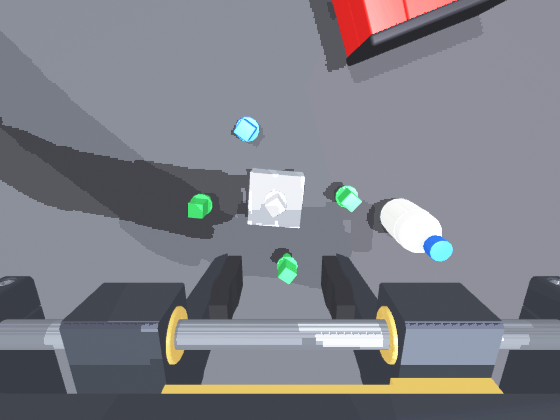

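Wrist view: the steel head is at (274,205) in the holder at (276,199). The green screws are at (200,206), (347,197) and (287,267), the blue one is at (247,129), and the bottle is at (420,230). All of them are clear of a finger line at about +32°. I'm turning the tool and settling before a closer look.

```bash
python3 -m creep '[{"grip":0.0,"tx":0.0,"ty":0.0,"tz":3.0,"spin":-6.5},{"grip":0.0,"tx":0.0,"ty":0.0,"tz":3.0,"spin":-6.5},{"grip":0.0,"tx":0.0,"ty":0.0,"tz":0.0,"spin":-6.5},{"grip":0.0,"tx":0.0,"ty":0.0,"tz":0.0,"spin":-6.5},{"grip":0.0,"tx":0.0,"ty":0.0,"tz":0.0,"spin":-6.5},{"grip":0.0,"tx":0.0,"ty":0.0,"tz":0.0,"spin":0.0},{"grip":0.0,"tx":0.0,"ty":0.0,"tz":0.0,"spin":0.0},{"grip":0.0,"tx":0.0,"ty":0.0,"tz":0.0,"spin":0.0}]' 40
cat > head.py <<'E'
from snap import *
from h import *
from scipy.spatial.transform import Rotation as Ro
s=snap('wrist','w3');R=Ro.from_quat(s['eef_rot']).as_matrix()
print(s['clock'],s['tool_pos'],R.round(4).tolist(),s['q'].round(2))
c=load('w3');P=cloud(c);Z=P[...,2];hsv=cv2.cvtColor(c['p'],cv2.COLOR_RGB2HSV)
near=(np.hypot(P[...,0]-.466,P[...,1]+.314)<.05)&(hsv[...,1]<60)
for n,m in(('top',near&(Z>.0605)&(Z<.07)),('block',near&(Z>.03)&(Z<.038))):
    q=P[m];rc=cv2.minAreaRect((q[:,:2]*1000).astype(np.float32));print(n,m.sum(),q.mean(0).round(4),np.median(q[:,2]),rc)
    d=np.r_[np.array(rc[0])/1000-s['tool_pos'][:2],0];print('tool shift cm',(R.T@d*100).round(2),'tool y angle',np.degrees(np.arctan2(R[1,1],R[0,1])).round(2))
E
python3 head.py
```

```text
clock: 1.58
tool_pos: [0.4748, -0.2974, 0.1788]
eef_rot: [0.482, 0.876, 0.0, 0.0]
contact_force: [-0.3, 0.4, -0.3]
opening: 0.498
finger_force: 0.0
1.5833 [ 0.47482524 -0.29744929  0.17876963] [[-0.5349, 0.8449, 0.0002], [0.8449, 0.5349, -0.0], [-0.0001, 0.0001, -1.0]] [ 0.7   0.7  -0.37  1.82  0.38  0.69  0.68]
top 362 [ 0.4657 -0.3137  0.0636] 0.06364971790056037 ((465.8744812011719, -314.076171875), (17.979944229125977, 18.148897171020508), 32.10428237915039)
tool shift cm [-0.93 -1.65 -0.  ] tool y angle 32.34
block 3397 [ 0.4649 -0.312   0.0339] 0.03381694361534719 ((466.05572509765625, -314.3875427246094), (66.8572998046875, 66.19770050048828), 85.40235137939453)
tool shift cm [-0.96 -1.65 -0.  ] tool y angle 32.34
```

```bash
python3 -m creep '[{"grip":0.0,"tx":-0.93,"ty":-1.65,"tz":0.0,"spin":0.0},{"grip":0.0,"tx":0.0,"ty":0.0,"tz":3.5,"spin":0.0},{"grip":0.0,"tx":0.0,"ty":0.0,"tz":3.5,"spin":0.0},{"grip":0.0,"tx":0.0,"ty":0.0,"tz":2.0,"spin":0.0},{"grip":0.0,"tx":0.0,"ty":0.0,"tz":0.0,"spin":0.0},{"grip":0.0,"tx":0.0,"ty":0.0,"tz":0.0,"spin":0.0},{"grip":0.0,"tx":0.0,"ty":0.0,"tz":0.0,"spin":0.0}]' 40; python3 head.py
```

```text
clock: 2.22
tool_pos: [0.4669, -0.3144, 0.09]
eef_rot: [0.481, 0.877, 0.0, 0.001]
contact_force: [-0.0, -0.5, 0.1]
opening: 0.5
finger_force: 0.0
2.2167 [ 0.46688568 -0.31442934  0.08997018] [[-0.537, 0.8436, 0.002], [0.8436, 0.537, -0.001], [-0.0019, 0.0011, -1.0]] [ 0.68  0.84 -0.29  1.87  0.46  0.5   0.64]
top 743 [ 0.4654 -0.3134  0.0636] 0.06366543438907599 ((465.78125, -313.88787841796875), (17.612625122070312, 18.224519729614258), 32.282840728759766)
tool shift cm [ 0.1  -0.06 -0.  ] tool y angle 32.48
block 6457 [ 0.4642 -0.3112  0.0339] 0.033800121858176685 ((466.1385803222656, -314.24481201171875), (66.47938537597656, 66.60860443115234), 85.23076629638672)
tool shift cm [ 0.06 -0.05 -0.  ] tool y angle 32.48
```

```bash
python3 -m creep '[{"grip":0.0,"tx":0.08,"ty":-0.06,"tz":2.0,"spin":0.0},{"grip":0.0,"tx":0.0,"ty":0.0,"tz":1.8,"spin":0.0},{"grip":0.0,"tx":0.0,"ty":0.0,"tz":1.0,"spin":0.0},{"grip":0.0,"tx":0.0,"ty":0.0,"tz":0.0,"spin":0.0},{"grip":0.0,"tx":0.0,"ty":0.0,"tz":0.0,"spin":0.0}]' 40; python3 -m creep '[{"grip":-1.0,"tx":0.0,"ty":0.0,"tz":0.0,"spin":0.0},{"grip":-1.0,"tx":0.0,"ty":0.0,"tz":0.0,"spin":0.0},{"grip":-1.0,"tx":0.0,"ty":0.0,"tz":0.0,"spin":0.0},{"grip":-1.0,"tx":0.0,"ty":0.0,"tz":0.0,"spin":0.0},{"grip":-1.0,"tx":0.0,"ty":0.0,"tz":0.0,"spin":0.0},{"grip":-1.0,"tx":0.0,"ty":0.0,"tz":0.0,"spin":0.0}]' 55
```

```text
clock: 2.68
tool_pos: [0.4653, -0.314, 0.0414]
eef_rot: [0.481, 0.877, -0.0, 0.0]
contact_force: [0.6, 0.6, 0.5]
opening: 0.499
finger_force: 0.0
clock: 3.18
tool_pos: [0.4652, -0.3141, 0.0413]
eef_rot: [0.481, 0.877, -0.0, 0.0]
contact_force: [-0.2, -0.9, 5.3]
opening: 0.197
finger_force: 55.0
```

```bash
python3 -m creep '[{"grip":-1.0,"tx":0.0,"ty":0.0,"tz":-2.0,"spin":0.0},{"grip":-1.0,"tx":0.0,"ty":0.0,"tz":-3.5,"spin":0.0},{"grip":-1.0,"tx":0.0,"ty":0.0,"tz":-3.5,"spin":0.0},{"grip":-1.0,"tx":0.0,"ty":0.0,"tz":-3.5,"spin":0.0},{"grip":-1.0,"tx":0.0,"ty":0.0,"tz":-3.0,"spin":0.0},{"grip":-1.0,"tx":0.0,"ty":0.0,"tz":0.0,"spin":0.0}]' 55;  python3 -m creep '[{"grip":-1.0,"tx":2.1,"ty":2.8,"tz":0.0,"spin":0.0},{"grip":-1.0,"tx":2.1,"ty":2.8,"tz":0.0,"spin":0.0},{"grip":-1.0,"tx":2.1,"ty":2.8,"tz":0.0,"spin":0.0},{"grip":-1.0,"tx":2.1,"ty":2.8,"tz":0.0,"spin":0.0},{"grip":-1.0,"tx":2.1,"ty":2.8,"tz":0.0,"spin":0.0},{"grip":-1.0,"tx":2.1,"ty":2.8,"tz":0.0,"spin":0.0},{"grip":-1.0,"tx":2.1,"ty":2.8,"tz":0.0,"spin":0.0},{"grip":-1.0,"tx":2.1,"ty":2.8,"tz":0.0,"spin":0.0}]'; python3 -m creep '[{"grip":-1.0,"tx":2.1,"ty":2.8,"tz":0.0,"spin":0.0},{"grip":-1.0,"tx":0.0,"ty":0.0,"tz":0.0,"spin":-7.0},{"grip":-1.0,"tx":0.0,"ty":0.0,"tz":0.0,"spin":-7.0},{"grip":-1.0,"tx":0.0,"ty":0.0,"tz":0.0,"spin":-7.0},{"grip":-1.0,"tx":0.0,"ty":0.0,"tz":0.0,"spin":-7.0},{"grip":-1.0,"tx":0.0,"ty":0.0,"tz":0.0,"spin":-7.0},{"grip":-1.0,"tx":0.0,"ty":0.0,"tz":0.0,"spin":-7.0},{"grip":-1.0,"tx":0.0,"ty":0.0,"tz":0.0,"spin":-7.0}]'; python3 - <<'E'
from plant import r
s=r.get_state();print(s['q'].round(3))
E
```

```text
clock: 3.68
tool_pos: [0.468, -0.3152, 0.2012]
eef_rot: [0.481, 0.877, 0.0, 0.005]
contact_force: [0.8, 1.0, -0.5]
opening: 0.195
finger_force: 55.0
clock: 4.35
tool_pos: [0.5632, -0.0502, 0.1948]
eef_rot: [0.481, 0.877, -0.0, -0.001]
contact_force: [1.8, 0.5, -1.1]
opening: 0.202
finger_force: 55.0
clock: 5.02
tool_pos: [0.5752, -0.0193, 0.1947]
eef_rot: [0.071, 0.997, -0.0, -0.001]
contact_force: [0.6, -1.2, -0.7]
opening: 0.199
finger_force: 55.0
[ 0.291  0.734 -0.589  1.75   0.531  0.824  0.879]
```

```bash
python3 -m creep '[{"grip":-1.0,"tx":0.0,"ty":0.0,"tz":0.0,"spin":-7.0},{"grip":-1.0,"tx":0.0,"ty":0.0,"tz":0.0,"spin":-7.0},{"grip":-1.0,"tx":0.0,"ty":0.0,"tz":0.0,"spin":-7.0},{"grip":-1.0,"tx":0.0,"ty":0.0,"tz":0.0,"spin":-7.0},{"grip":-1.0,"tx":0.0,"ty":0.0,"tz":0.0,"spin":-7.0},{"grip":-1.0,"tx":0.0,"ty":0.0,"tz":0.0,"spin":-7.0},{"grip":-1.0,"tx":0.0,"ty":0.0,"tz":0.0,"spin":-7.0},{"grip":-1.0,"tx":0.0,"ty":0.0,"tz":0.0,"spin":-7.0}]';python3 -m creep '[{"grip":-1.0,"tx":0.0,"ty":0.0,"tz":0.0,"spin":-7.0},{"grip":-1.0,"tx":0.0,"ty":0.0,"tz":0.0,"spin":-7.0},{"grip":-1.0,"tx":0.0,"ty":0.0,"tz":0.0,"spin":-3.0},{"grip":-1.0,"tx":0.0,"ty":0.0,"tz":0.0,"spin":0.0},{"grip":-1.0,"tx":0.0,"ty":0.0,"tz":0.0,"spin":0.0}]'
cat > look.py <<'E'
from snap import *
from h import *
import sys
from scipy.spatial.transform import Rotation as Ro
n=sys.argv[1]
s=snap('wrist',n+'w');R=Ro.from_quat(s['eef_rot']).as_matrix();snap('scene',n+'s');snap('side',n+'d')
print(s['clock'],s['tool_pos'],s['q'].round(3),s['contact_force'].round(1));print(R.round(4).tolist())
w=np.array([.5788,-.0088,.106]);d=w-s['tool_pos'];print('to hole in tool cm',(R.T@d*100).round(2))
a,b,c=[cv2.imread(f'pics/{n}{k}.png') for k in 'wsd']
f=lambda x:cv2.resize(x,(400,300),interpolation=cv2.INTER_CUBIC)
cv2.imwrite(f'pics/{n}.png',np.hstack([f(a),np.vstack([f(b[150:240,220:340]),f(c[110:215,255:395])])]) if 0 else np.vstack([np.hstack([f(b[150:240,220:340]),f(c[110:215,245:385])]),cv2.resize(a,(800,600))[150:450]]))
E
python3 look.py a
```

```text
clock: 5.68
tool_pos: [0.5752, -0.0194, 0.1947]
eef_rot: [-0.405, 0.914, 0.0, -0.001]
contact_force: [0.2, -0.1, -1.6]
opening: 0.198
finger_force: 55.0
clock: 6.1
tool_pos: [0.5754, -0.0193, 0.1949]
eef_rot: [-0.533, 0.846, 0.0, -0.001]
contact_force: [-0.2, -0.7, -1.5]
opening: 0.2
finger_force: 55.0
6.1 [ 0.57537322 -0.01927603  0.19488357] [ 0.455  0.829 -0.923  1.741  0.782  0.986  1.918] [-0.2 -0.7 -1.5]
[[-0.4322, -0.9018, -0.0014], [-0.9018, 0.4322, 0.0002], [0.0004, 0.0013, -1.0]]
to hole in tool cm [-1.1   0.13  8.89]
```

View pics/a.png

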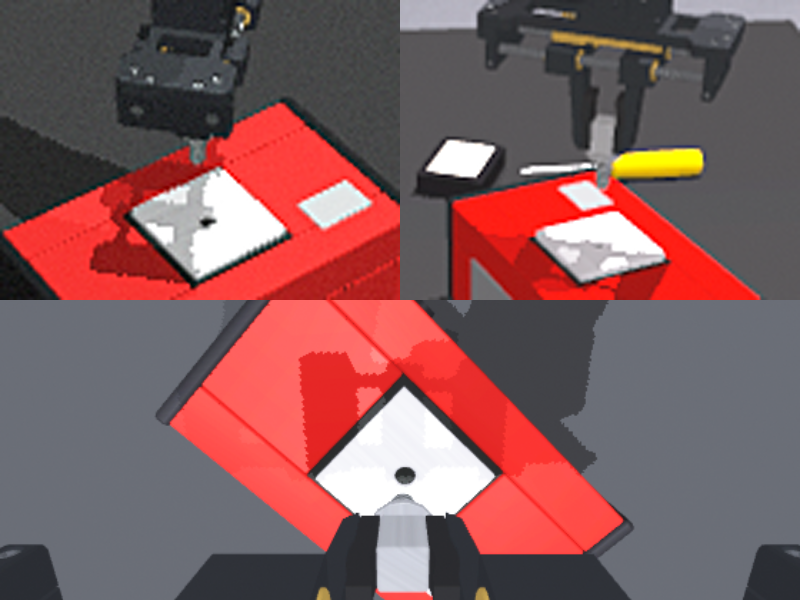

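The wrist view shows the hole at (405,475) in the composite, and the shank tip just below it at (403,497). The screw hangs upright between the pads. I'm lowering it and measuring tip against hole in one image.

```bash
python3 -m creep '[{"grip":-1.0,"tx":0.0,"ty":0.0,"tz":2.0,"spin":0.0},{"grip":-1.0,"tx":0.0,"ty":0.0,"tz":1.2,"spin":0.0},{"grip":-1.0,"tx":0.0,"ty":0.0,"tz":0.0,"spin":0.0},{"grip":-1.0,"tx":0.0,"ty":0.0,"tz":0.0,"spin":0.0}]';python3 look.py b; python3 - <<'E'
from h import *
from snap import r
from scipy.spatial.transform import Rotation as Ro
s=r.get_state();c=load('bw');R=Ro.from_quat(s['eef_rot']).as_matrix();t=s['tool_pos']
def proj(X):
    q=X@c['extrinsics'][:3,:3].T+c['extrinsics'][:3,3];return np.c_[q[:,0]/q[:,2]*c['fx']+c['cx'],q[:,1]/q[:,2]*c['fy']+c['cy']]
a=np.linspace(0,2*np.pi,24)[:-1]
img=cv2.resize(c['p'][:,:,::-1],None,fx=4,fy=4,interpolation=cv2.INTER_CUBIC)
for z,rad,col in((.0353,.0055,(0,0,255)),(.0073,.014,(0,160,0))):
    pr=proj(t+np.c_[rad*np.cos(a),rad*np.sin(a),0*a+z]@R.T)
    cv2.polylines(img,[((pr+.5)*4).astype(int)],True,col,1)
h=proj(np.array([[.5788,-.0088,.106]]))[0];print('pred hole',h)
x,y=(h+.5).astype(int);bx=(x-18,y-18,x+18,y+18)
g=c['p'].mean(2)[bx[1]:bx[3],bx[0]:bx[2]];m=(g<110).astype(np.uint8)
k,l,st,ce=cv2.connectedComponentsWithStats(m)
for i in range(1,k):
    if st[i,4]>10:
        uv=ce[i]+[bx[0],bx[1]];w=plane(c,uv[0],uv[1],.106);print(st[i],uv,w,'tool cm',(R.T@(w-t)*100).round(3))
cv2.circle(img,tuple(((h+.5)*4).astype(int)),3,(255,0,0),-1)
x,y=int(h[0]*4),int(h[1]*4);cv2.imwrite('pics/b2.png',cv2.resize(img[y-150:y+250,x-250:x+250],(750,600)))
E
```

```text
clock: 6.58
tool_pos: [0.5753, -0.0192, 0.1631]
eef_rot: [-0.534, 0.846, 0.0, -0.001]
contact_force: [-0.3, 0.0, -0.6]
opening: 0.196
finger_force: 55.0
6.5833 [ 0.57527502 -0.01916065  0.16310336] [ 0.438  0.868 -0.891  1.768  0.831  0.932  1.88 ] [-0.3  0.  -0.6]
[[-0.4305, -0.9026, -0.0018], [-0.9026, 0.4305, -0.0003], [0.001, 0.0015, -1.0]]
to hole in tool cm [-1.09  0.12  5.71]
pred hole [283.12151386 245.9722359 ]
[11  8 16  9 79] [284.26582278 239.39240506] [ 0.57574721 -0.0132548   0.106     ] tool cm [-0.468  0.293  5.843]
[33 28  3  8 24] [299.  259.5] [0.57266764 0.00655373 0.106     ] tool cm [-2.124  1.423  5.843]
```

View pics/b2.png

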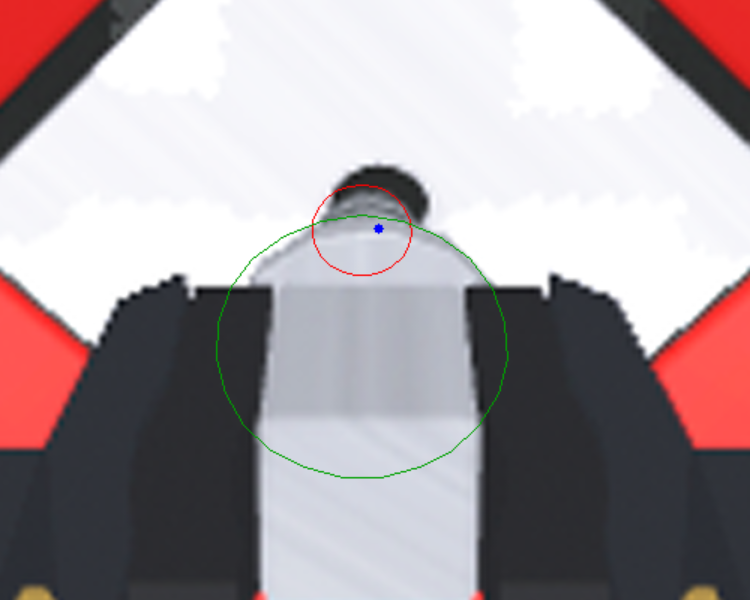

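The tip sits just below the hole, and the tip and collar agree with the predicted circles to about 1 mm. The hole looks 2–3 mm further along tool -x than estimated. I'm backing off along +x at lower height so the whole hole is visible close to the tip.

```bash
python3 -m creep '[{"grip":-1.0,"tx":0.9,"ty":0.0,"tz":0.0,"spin":0.0},{"grip":-1.0,"tx":0.0,"ty":0.0,"tz":1.7,"spin":0.0},{"grip":-1.0,"tx":0.0,"ty":0.0,"tz":0.0,"spin":0.0},{"grip":-1.0,"tx":0.0,"ty":0.0,"tz":0.0,"spin":0.0}]'
cat > m.py <<'E'
from h import *
from snap import r,snap
import sys
from scipy.spatial.transform import Rotation as Ro
n=sys.argv[1];s=snap('wrist',n);c=load(n);R=Ro.from_quat(s['eef_rot']).as_matrix();t=s['tool_pos']
def proj(X):
    q=X@c['extrinsics'][:3,:3].T+c['extrinsics'][:3,3];return np.c_[q[:,0]/q[:,2]*c['fx']+c['cx'],q[:,1]/q[:,2]*c['fy']+c['cy']]
print(t.round(4),s['contact_force'].round(1))
a=np.linspace(0,2*np.pi,40)[:-1]
H=np.array([.5795,-.0075,.106]);h=proj(H[None])[0];x,y=(h+.5).astype(int)
F=8;x0,y0=x-47,y-22;img=cv2.resize(c['p'][y0:y0+70,x0:x0+94,::-1],None,fx=F,fy=F,interpolation=cv2.INTER_CUBIC)
g=cv2.resize(c['p'].mean(2).astype(np.float32)[y-14:y+15,x-14:x+15],None,fx=8,fy=8,interpolation=cv2.INTER_LINEAR)
cs,_=cv2.findContours((g<130).astype(np.uint8),cv2.RETR_EXTERNAL,cv2.CHAIN_APPROX_NONE)
for k in cs:
    if cv2.contourArea(k)>64*40:
        e=cv2.fitEllipse(k);uv=(np.array(e[0])+.5)/8-.5+[x-14,y-14];w=plane(c,uv[0],uv[1],.106)
        print('hole',uv.round(2),np.array(e[1])/8,w.round(4),'tool cm',(R.T@(w-t)*100).round(3))
        pr=proj(w+.0065*np.c_[np.cos(a),np.sin(a),0*a]);cv2.polylines(img,[((pr-[x0,y0]+.5)*F).astype(int)],True,(255,0,0),1)
for z,rad,col in((.0353,.0055,(0,0,255)),(.0073,.014,(0,160,0))):
    pr=proj(t+np.c_[rad*np.cos(a),rad*np.sin(a),0*a+z]@R.T);cv2.polylines(img,[((pr-[x0,y0]+.5)*F).astype(int)],True,col,1)
cv2.imwrite(f'pics/{n}c.png',img)
E
python3 m.py c
```

```text
clock: 7.07
tool_pos: [0.5714, -0.028, 0.1466]
eef_rot: [-0.533, 0.846, 0.0, -0.001]
contact_force: [0.9, -0.1, -0.4]
opening: 0.198
finger_force: 55.0
[ 0.5714 -0.028   0.1466] [ 0.9 -0.1 -0.4]
```

View pics/cc.png

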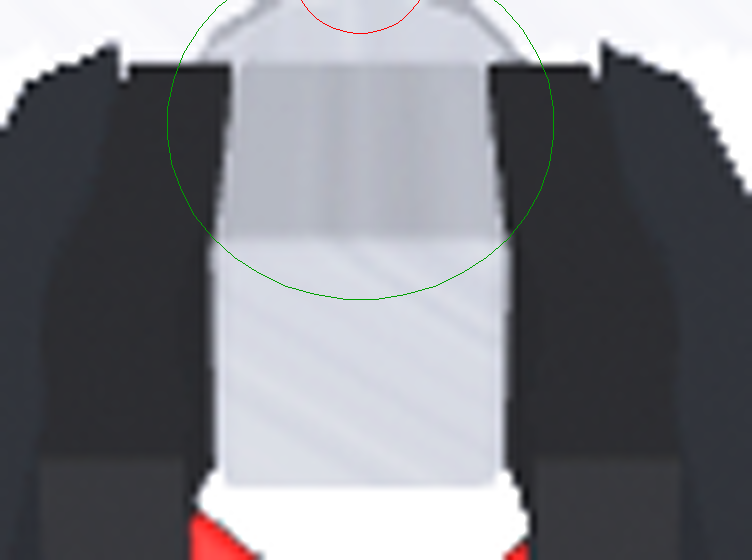

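The hole is hidden behind the head: image-up is tool +x, so I backed off the wrong way. I'm moving to the far side along -x.

```bash
python3 -m creep '[{"grip":-1.0,"tx":-1.6,"ty":0.0,"tz":0.0,"spin":0.0},{"grip":-1.0,"tx":-1.6,"ty":0.0,"tz":0.0,"spin":0.0},{"grip":-1.0,"tx":0.0,"ty":0.0,"tz":0.0,"spin":0.0},{"grip":-1.0,"tx":0.0,"ty":0.0,"tz":0.0,"spin":0.0},{"grip":-1.0,"tx":0.0,"ty":0.0,"tz":0.0,"spin":0.0}]'
sed -i 's/H=np.array(.*);h=/H=np.array([.5776,-.0113,.106]);h=/' m.py
python3 m.py d
```

```text
clock: 7.53
tool_pos: [0.5855, 0.0009, 0.147]
eef_rot: [-0.534, 0.846, -0.0, -0.0]
contact_force: [-1.0, -0.8, -0.2]
opening: 0.201
finger_force: 55.0
[0.5855 0.0009 0.147 ] [-1.  -0.8 -0.2]
hole [284.57 220.87] [14.99708652 17.87353516] [ 0.5775 -0.0115  0.106 ] tool cm [1.456 0.199 4.102]
```

View pics/dc.png

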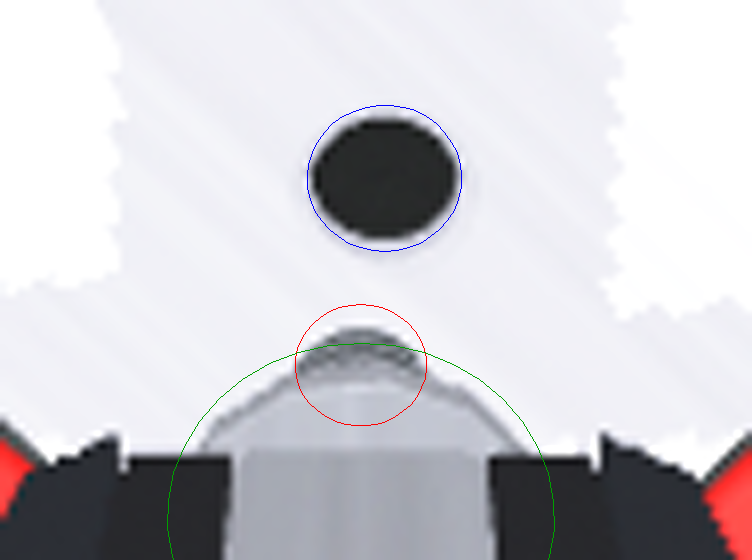

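The hole is at (386,178) and fully visible. The actual tip (centre near x=360, top at 329) and collar sit about 2 mm to the -x side of the drawn TCP circles. So I need about tx +1.64 and ty +0.2. I'm aligning, then descending gently while watching the force.

```bash
python3 -m creep '[{"grip":-1.0,"tx":1.0,"ty":0.2,"tz":0.0,"spin":0.0},{"grip":-1.0,"tx":0.64,"ty":0.0,"tz":0.0,"spin":0.0},{"grip":-1.0,"tx":0.0,"ty":0.0,"tz":0.0,"spin":0.0},{"grip":-1.0,"tx":0.0,"ty":0.0,"tz":0.0,"spin":0.0},{"grip":-1.0,"tx":0.0,"ty":0.0,"tz":0.0,"spin":0.0}]'
python3 -m creep '[{"grip":-1.0,"tx":0.0,"ty":0.0,"tz":0.4,"spin":0.0},{"grip":-1.0,"tx":0.0,"ty":0.0,"tz":0.4,"spin":0.0},{"grip":-1.0,"tx":0.0,"ty":0.0,"tz":0.0,"spin":0.0},{"grip":-1.0,"tx":0.0,"ty":0.0,"tz":0.0,"spin":0.0},{"grip":-1.0,"tx":0.0,"ty":0.0,"tz":0.0,"spin":0.0}]'
```

```text
clock: 8.0
tool_pos: [0.5769, -0.0126, 0.1468]
eef_rot: [-0.533, 0.846, 0.0, 0.0]
contact_force: [-0.4, 0.5, -0.8]
opening: 0.199
finger_force: 55.0
clock: 8.42
tool_pos: [0.5768, -0.012, 0.1386]
eef_rot: [-0.534, 0.846, 0.0, -0.0]
contact_force: [0.2, -0.2, 0.2]
opening: 0.199
finger_force: 55.0
```

```bash
python3 -m creep '[{"grip":-1.0,"tx":0.0,"ty":0.0,"tz":0.3,"spin":0.0},{"grip":-1.0,"tx":0.0,"ty":0.0,"tz":0.0,"spin":0.0},{"grip":-1.0,"tx":0.0,"ty":0.0,"tz":0.0,"spin":0.0}]'; python3 -m creep '[{"grip":-1.0,"tx":0.0,"ty":0.0,"tz":0.3,"spin":0.0},{"grip":-1.0,"tx":0.0,"ty":0.0,"tz":0.0,"spin":0.0},{"grip":-1.0,"tx":0.0,"ty":0.0,"tz":0.0,"spin":0.0}]'
```

```text
clock: 8.67
tool_pos: [0.577, -0.012, 0.1357]
eef_rot: [-0.534, 0.846, 0.0, 0.0]
contact_force: [-0.6, 0.8, -1.2]
opening: 0.197
finger_force: 55.0
clock: 8.92
tool_pos: [0.577, -0.012, 0.1327]
eef_rot: [-0.534, 0.846, 0.0, 0.0]
contact_force: [1.0, 0.3, -1.5]
opening: 0.197
finger_force: 55.0
```

It's in the hole with no load, so I'm continuing to the bottom.

```bash
python3 -m creep '[{"grip":-1.0,"tx":0.0,"ty":0.0,"tz":0.4,"spin":0.0},{"grip":-1.0,"tx":0.0,"ty":0.0,"tz":0.4,"spin":0.0},{"grip":-1.0,"tx":0.0,"ty":0.0,"tz":0.4,"spin":0.0},{"grip":-1.0,"tx":0.0,"ty":0.0,"tz":0.0,"spin":0.0},{"grip":-1.0,"tx":0.0,"ty":0.0,"tz":0.0,"spin":0.0}]'; python3 -m creep '[{"grip":-1.0,"tx":0.0,"ty":0.0,"tz":0.3,"spin":0.0},{"grip":-1.0,"tx":0.0,"ty":0.0,"tz":0.0,"spin":0.0},{"grip":-1.0,"tx":0.0,"ty":0.0,"tz":0.0,"spin":0.0},{"grip":-1.0,"tx":0.0,"ty":0.0,"tz":0.0,"spin":0.0}]'; python3 -c "
from plant import r
print(r.get_state()['q'].round(3))"
```

```text
clock: 9.33
tool_pos: [0.5769, -0.012, 0.1204]
eef_rot: [-0.534, 0.846, 0.0, 0.0]
contact_force: [1.4, 1.9, -1.5]
opening: 0.199
finger_force: 55.0
clock: 9.67
tool_pos: [0.577, -0.012, 0.1178]
eef_rot: [-0.534, 0.846, 0.0, 0.0]
contact_force: [1.3, 2.0, -1.4]
opening: 0.197
finger_force: 55.0
[ 0.4    0.926 -0.84   1.796  0.906  0.858  1.811]
```

```bash
for i in 1; do python3 -m creep '[{"grip":-1.0,"tx":0.0,"ty":0.0,"tz":0.15,"spin":0.0},{"grip":-1.0,"tx":0.0,"ty":0.0,"tz":0.0,"spin":0.0},{"grip":-1.0,"tx":0.0,"ty":0.0,"tz":0.0,"spin":0.0},{"grip":-1.0,"tx":0.0,"ty":0.0,"tz":0.0,"spin":0.0}]'; done; python3 -m creep '[{"grip":-1.0,"tx":0.0,"ty":0.0,"tz":0.1,"spin":0.0},{"grip":-1.0,"tx":0.0,"ty":0.0,"tz":0.0,"spin":0.0},{"grip":-1.0,"tx":0.0,"ty":0.0,"tz":0.0,"spin":0.0},{"grip":-1.0,"tx":0.0,"ty":0.0,"tz":0.0,"spin":0.0}]'
```

```text
clock: 10.0
tool_pos: [0.5771, -0.012, 0.1166]
eef_rot: [-0.534, 0.846, -0.0, 0.0]
contact_force: [0.5, 1.7, 1.6]
opening: 0.2
finger_force: 55.0
clock: 10.33
tool_pos: [0.5771, -0.012, 0.1158]
eef_rot: [-0.534, 0.846, -0.0, 0.0]
contact_force: [-0.1, 1.3, 6.1]
opening: 0.196
finger_force: 55.0
```

```bash
python3 -m creep '[{"grip":-1.0,"tx":0.0,"ty":0.0,"tz":0.1,"spin":0.0},{"grip":-1.0,"tx":0.0,"ty":0.0,"tz":0.1,"spin":0.0},{"grip":-1.0,"tx":0.0,"ty":0.0,"tz":0.0,"spin":0.0},{"grip":-1.0,"tx":0.0,"ty":0.0,"tz":0.0,"spin":0.0},{"grip":-1.0,"tx":0.0,"ty":0.0,"tz":0.0,"spin":0.0}]' 60
```

```text
clock: 10.75
tool_pos: [0.5772, -0.012, 0.1145]
eef_rot: [-0.534, 0.846, -0.0, 0.0]
contact_force: [-1.1, 0.7, 10.8]
opening: 0.197
finger_force: 60.0
```

```bash
python3 -m creep '[{"grip":-1.0,"tx":0.0,"ty":0.0,"tz":0.1,"spin":0.0},{"grip":-1.0,"tx":0.0,"ty":0.0,"tz":0.1,"spin":0.0},{"grip":-1.0,"tx":0.0,"ty":0.0,"tz":0.0,"spin":0.0},{"grip":-1.0,"tx":0.0,"ty":0.0,"tz":0.0,"spin":0.0},{"grip":-1.0,"tx":0.0,"ty":0.0,"tz":0.0,"spin":0.0}]' 60
```

```text
clock: 11.17
tool_pos: [0.5772, -0.0119, 0.1132]
eef_rot: [-0.534, 0.846, -0.001, 0.001]
contact_force: [-3.1, 0.6, 16.6]
opening: 0.2
finger_force: 60.0
```

```bash
python3 -m creep '[{"grip":-1.0,"tx":0.0,"ty":0.0,"tz":0.0,"spin":6.0},{"grip":-1.0,"tx":0.0,"ty":0.0,"tz":0.01,"spin":6.0},{"grip":-1.0,"tx":0.0,"ty":0.0,"tz":0.01,"spin":6.0},{"grip":-1.0,"tx":0.0,"ty":0.0,"tz":0.01,"spin":6.0},{"grip":-1.0,"tx":0.0,"ty":0.0,"tz":0.01,"spin":6.0},{"grip":-1.0,"tx":0.0,"ty":0.0,"tz":0.0,"spin":0.0}]'
```

```text
clock: 11.67
tool_pos: [0.5768, -0.0114, 0.1128]
eef_rot: [-0.295, 0.956, -0.0, 0.0]
contact_force: [-3.5, 1.4, 16.0]
opening: 0.201
finger_force: 60.0
```

```bash
python3 -m creep '[{"grip":-1.0,"tx":0.0,"ty":0.0,"tz":0.011,"spin":6.0},{"grip":-1.0,"tx":0.0,"ty":0.0,"tz":0.011,"spin":6.0},{"grip":-1.0,"tx":0.0,"ty":0.0,"tz":0.011,"spin":6.0},{"grip":-1.0,"tx":0.0,"ty":0.0,"tz":0.011,"spin":6.0},{"grip":-1.0,"tx":0.0,"ty":0.0,"tz":0.011,"spin":6.0},{"grip":-1.0,"tx":0.0,"ty":0.0,"tz":0.011,"spin":6.0},{"grip":-1.0,"tx":0.0,"ty":0.0,"tz":0.011,"spin":6.0},{"grip":-1.0,"tx":0.0,"ty":0.0,"tz":0.0,"spin":0.0}]'; python3 -c "
from plant import r
print(r.get_state()['q'].round(3))"
```

```text
clock: 12.33
tool_pos: [0.5767, -0.0105, 0.112]
eef_rot: [0.067, 0.998, 0.0, 0.0]
contact_force: [-3.5, 3.0, 16.1]
opening: 0.196
finger_force: 60.0
[ 0.239  0.849 -0.527  1.809  0.656  0.665  0.765]
```

Thread is cutting steadily. The lateral force shows the screw sits about 2 mm off the TCP, so I'm adding a small sideways correction with the turn.

```bash
python3 -m creep '[{"grip":-1.0,"tx":0.05,"ty":0.06,"tz":0.011,"spin":6.0},{"grip":-1.0,"tx":0.05,"ty":0.06,"tz":0.011,"spin":6.0},{"grip":-1.0,"tx":0.0,"ty":0.018,"tz":0.011,"spin":6.0},{"grip":-1.0,"tx":0.0,"ty":0.018,"tz":0.011,"spin":6.0},{"grip":-1.0,"tx":0.0,"ty":0.018,"tz":0.011,"spin":6.0},{"grip":-1.0,"tx":0.0,"ty":0.018,"tz":0.011,"spin":6.0},{"grip":-1.0,"tx":0.0,"ty":0.018,"tz":0.011,"spin":6.0},{"grip":-1.0,"tx":0.0,"ty":0.0,"tz":0.0,"spin":0.0}]'
```

```text
clock: 13.0
tool_pos: [0.577, -0.0096, 0.1113]
eef_rot: [0.421, 0.907, 0.0, 0.001]
contact_force: [-2.3, 1.8, 17.1]
opening: 0.202
finger_force: 60.0
```

```bash
python3 -m creep '[{"grip":-1.0,"tx":0.0,"ty":0.018,"tz":0.008,"spin":6.0},{"grip":-1.0,"tx":0.03,"ty":0.018,"tz":0.01,"spin":6.0},{"grip":-1.0,"tx":0.03,"ty":0.018,"tz":0.01,"spin":6.0},{"grip":-1.0,"tx":0.0,"ty":0.018,"tz":0.01,"spin":6.0},{"grip":-1.0,"tx":0.0,"ty":0.018,"tz":0.01,"spin":6.0},{"grip":-1.0,"tx":0.0,"ty":0.018,"tz":0.01,"spin":6.0},{"grip":-1.0,"tx":0.0,"ty":0.018,"tz":0.01,"spin":6.0},{"grip":-1.0,"tx":0.0,"ty":0.0,"tz":0.0,"spin":0.0}]';  python3 -c "
from plant import r
print(r.get_state()['q'].round(3),r.get_state()['moment'].round(2))"
```

```text
clock: 13.67
tool_pos: [0.5779, -0.009, 0.1106]
eef_rot: [0.718, 0.696, 0.0, 0.001]
contact_force: [-2.2, 2.3, 16.1]
opening: 0.2
finger_force: 60.0
[ 0.014  0.806 -0.134  1.819  0.195  0.528 -0.279] [0.39 0.6  0.03]
```

```bash
python3 -m creep '[{"grip":-1.0,"tx":0.0,"ty":0.018,"tz":0.011,"spin":6.0},{"grip":-1.0,"tx":0.03,"ty":0.018,"tz":0.011,"spin":6.0},{"grip":-1.0,"tx":0.03,"ty":0.018,"tz":0.01,"spin":6.0},{"grip":-1.0,"tx":0.0,"ty":0.018,"tz":0.01,"spin":6.0},{"grip":-1.0,"tx":0.0,"ty":0.018,"tz":0.01,"spin":6.0},{"grip":-1.0,"tx":0.0,"ty":0.018,"tz":0.01,"spin":6.0},{"grip":-1.0,"tx":0.0,"ty":0.0,"tz":0.0,"spin":0.0}]';  python3 -c "
from plant import r
print(r.get_state()['q'].round(3),r.get_state()['moment'].round(2))"
```

```text
clock: 14.25
tool_pos: [0.5788, -0.0092, 0.1099]
eef_rot: [0.898, 0.44, 0.0, 0.001]
contact_force: [-2.7, 2.3, 16.2]
opening: 0.195
finger_force: 60.0
[-0.08   0.809  0.028  1.821 -0.039  0.512 -0.686] [ 0.32  0.58 -0.03]
```

```bash
python3 -m creep '[{"grip":-1.0,"tx":0.0,"ty":0.018,"tz":0.01,"spin":6.0},{"grip":-1.0,"tx":0.0,"ty":0.018,"tz":0.01,"spin":6.0},{"grip":-1.0,"tx":0.0,"ty":0.018,"tz":0.01,"spin":6.0},{"grip":-1.0,"tx":0.0,"ty":0.0,"tz":0.0,"spin":0.0}]'; python3 -m creep '[{"grip":-1.0,"tx":0.0,"ty":0.018,"tz":0.01,"spin":6.0},{"grip":-1.0,"tx":0.0,"ty":0.018,"tz":0.01,"spin":6.0},{"grip":-1.0,"tx":0.0,"ty":0.018,"tz":0.01,"spin":6.0},{"grip":-1.0,"tx":0.0,"ty":0.0,"tz":0.0,"spin":0.0}]'; python3 -c "
from plant import r
print(r.get_state()['q'].round(3),r.get_state()['moment'].round(2))"
```

```text
clock: 14.58
tool_pos: [0.5793, -0.0095, 0.1097]
eef_rot: [0.956, 0.294, 0.001, 0.0]
contact_force: [-2.9, 1.0, 16.6]
opening: 0.197
finger_force: 60.0
clock: 14.92
tool_pos: [0.5797, -0.01, 0.1095]
eef_rot: [0.99, 0.141, 0.001, 0.0]
contact_force: [-3.5, -0.1, 17.4]
opening: 0.196
finger_force: 60.0
[-0.17   0.821  0.187  1.824 -0.277  0.521 -1.088] [ 0.36  0.67 -0.05]
```

```bash
python3 -m creep '[{"grip":-1.0,"tx":0.0,"ty":0.018,"tz":0.0,"spin":6.0},{"grip":-1.0,"tx":0.0,"ty":0.018,"tz":0.0,"spin":6.0},{"grip":-1.0,"tx":0.0,"ty":0.018,"tz":0.0,"spin":6.0},{"grip":-1.0,"tx":0.0,"ty":0.0,"tz":0.0,"spin":0.0}]'; python3 -c "
from plant import r
print(r.get_state()['q'].round(3),r.get_state()['moment'].round(2))
from h import *
from snap import snap
snap('side','e1');snap('scene','e2')
a=cv2.imread('pics/e1.png')[150:225,260:360];b=cv2.imread('pics/e2.png')[165:240,230:330]
f=lambda x:cv2.resize(x,(400,300),interpolation=cv2.INTER_CUBIC)
cv2.imwrite('pics/e.png',np.hstack([f(a),f(b)]))"
```

```text
clock: 15.25
tool_pos: [0.5798, -0.0105, 0.1095]
eef_rot: [1.0, -0.016, 0.001, -0.0]
contact_force: [-1.4, 1.9, 18.4]
opening: 0.198
finger_force: 60.0
[-0.214  0.831  0.268  1.826 -0.394  0.535 -1.29 ] [ 0.37  0.59 -0.06]
```

View pics/e.png

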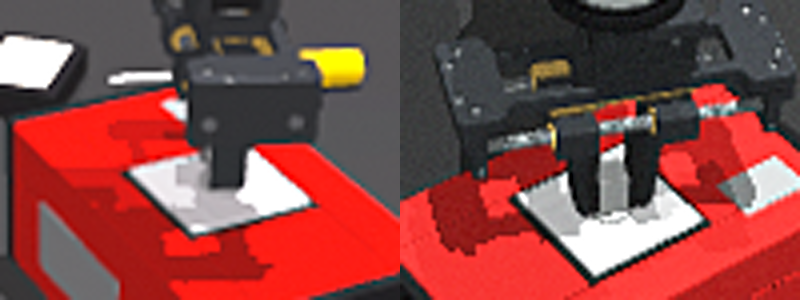

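The tool stopped descending while turning and the force held, so the collar is seated, and both views show it flush. I'm easing off the push and then opening.

```bash
python3 -m creep '[{"grip":-1.0,"tx":0.0,"ty":0.0,"tz":-0.2,"spin":0.0},{"grip":-1.0,"tx":0.0,"ty":0.0,"tz":-0.2,"spin":0.0},{"grip":-1.0,"tx":0.0,"ty":0.0,"tz":-0.15,"spin":0.0},{"grip":-1.0,"tx":0.0,"ty":0.0,"tz":0.0,"spin":0.0},{"grip":-1.0,"tx":0.0,"ty":0.0,"tz":0.0,"spin":0.0}]'
```

```text
clock: 15.77
tool_pos: [0.5793, -0.0106, 0.1129]
eef_rot: [1.0, -0.013, -0.0, 0.0]
contact_force: [0.5, 0.2, 3.3]
opening: 0.197
finger_force: 60.0
```

```bash
python3 -m creep '[{"grip":0.0,"tx":0.0,"ty":0.0,"tz":0.0,"spin":0.0},{"grip":0.0,"tx":0.0,"ty":0.0,"tz":0.0,"spin":0.0},{"grip":0.0,"tx":0.0,"ty":0.0,"tz":0.0,"spin":0.0},{"grip":0.0,"tx":0.0,"ty":0.0,"tz":0.0,"spin":0.0},{"grip":0.0,"tx":0.0,"ty":0.0,"tz":-2.0,"spin":0.0},{"grip":0.0,"tx":0.0,"ty":0.0,"tz":-3.0,"spin":0.0},{"grip":0.0,"tx":0.0,"ty":0.0,"tz":-3.0,"spin":0.0},{"grip":0.0,"tx":0.0,"ty":0.0,"tz":0.0,"spin":0.0}]'; python3 -m creep '[{"grip":0.0,"tx":0.0,"ty":0.0,"tz":-3.0,"spin":0.0},{"grip":0.0,"tx":0.0,"ty":0.0,"tz":0.0,"spin":0.0},{"grip":0.0,"tx":0.0,"ty":0.0,"tz":0.0,"spin":0.0}]'; python3 -c "
from h import *
from snap import snap
for n,o in(('wrist','f0'),('side','f1'),('scene','f2')):
    snap(n,o);c=load(o);P=cloud(c);Z=P[...,2];m=(np.hypot(P[...,0]-.579,P[...,1]+.011)<.018)&(Z>.128)&(Z<.145);q=P[m];print(n,m.sum(),q.mean(0),np.median(q[:,2]),np.percentile(q[:,2],95))
a=cv2.imread('pics/f1.png')[150:225,260:360];b=cv2.imread('pics/f2.png')[165:240,230:330]
f=lambda x:cv2.resize(x,(400,300),interpolation=cv2.INTER_CUBIC)
cv2.imwrite('pics/f.png',np.hstack([f(a),f(b)]))"
```

```text
clock: 16.43
tool_pos: [0.5824, -0.0111, 0.1978]
eef_rot: [1.0, -0.013, 0.005, 0.0]
contact_force: [1.1, -1.3, 0.1]
opening: 0.499
finger_force: 0.0
clock: 16.68
tool_pos: [0.58, -0.0103, 0.2238]
eef_rot: [1.0, -0.013, 0.001, -0.0]
contact_force: [-0.7, -0.7, -1.0]
opening: 0.503
finger_force: 0.0
wrist 456 [ 0.58034328 -0.01055511  0.13548026] 0.13586820655949722 0.1371154581777298
side 46 [ 0.57779684 -0.01508022  0.13295299] 0.13340741231981618 0.13574604042724214
scene 67 [ 0.58163317 -0.01185002  0.13465936] 0.13550727201749904 0.1383656909496693
```

View pics/f.png

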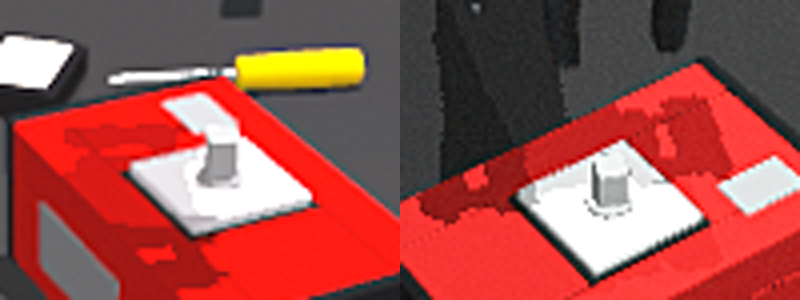

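The screw stands upright with its collar flush on the hatch. Its top measures z≈0.136 m, which is what a seated screw should give. The block and screwdriver look undisturbed. I'm handing in.

```bash
python3 -c "
from plant import workorder
print(workorder.finish_job())"
```

```text
the job is handed in; nothing more can be done
None
```

The job is handed in: the steel screw is driven about 4 rad into the hatch at 16–18 N, its collar is seated, and the gripper has let go and is clear; no verdict came back.

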